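Set the ratchet print stand and fit its V saddle

ROBOT

A 6-joint arm with a two-finger parallel gripper is mounted at the origin on the work surface. World frame = base frame: x ahead of the robot, y to its left, z up, the work surface at z = 0. Lengths are in mm, angles in rad, forces in N, time in s.
With the tool pointing down it reaches from about 325 to 850 mm from the base axis. Payload 15.5 kg.
Tool frame: the origin (TCP) lies at the very end of the fingers, on their centre line; the grasp point (between the pads) lies 19 mm behind it; z points along the fingers, y is the line along which they close (so a half turn about z gives the same grasp; the last joint's range is limited). The gripper opens to 91 mm and grips with 3 to 60 N. Pads are 32 mm wide; open, the fingers measure 118 mm over their backs; the gripper's body (76 mm by 178 mm) begins 60 mm behind the grasp point.
Start: joints at [1.139, 0.494, 1.345, -0, 1.302, -0.096], TCP at [206.538, 589.888, 213.915] pointing down, gripper open.
Joint ranges: [-2.91, 2.91], [-0.82, 2.16], [0.22, 2.67], [-1.22, 4.37], [0.12, 2.79], [-3.08, 3.08]. Speed limits (rad/s): [1.89, 1.89, 2.57, 3.01, 3.01, 3.01].

INTERFACE

Orientations are given as a rotation vector (axis times angle).
In Python, from plant import monitor, snapshot, camera_model, order gives the robot as it stands.
- The arm moves only by the tool send_rows, never from a script. Its argument "deltas" is a list of rows, each a list of 5 numbers: the shift along the tool's x, y, z in cm, then the turn about the tool's z in rad, then the closure, from -1 (fully open) to 1 (shut), so that 0 is half open. A call has 1 to 8 rows; each row is the pose to reach, as a shift and turn from the pose commanded when the call began, along the tool's axes at that moment; what a row does not reach only later rows make up. A row lasts 1/8 s, in which the tool goes at most 62.5 mm and 10.7 degrees, less where a joint would pass 70% of its speed; a pose out of reach is approached as far as the arm can. A call with a gripper value outside its range is refused whole. The fingers move at their own pace and stop on an object; "grip_force" is the grip in N (left out, the last holds). Time passes only in rows, so rows that repeat a pose let the fingers close. It gives the time, the measured TCP pose, the force, the opening and the grip force at its end, in the units of the state.
- monitor.get_obs(): the state, without advancing time (a new reading comes with each control period).
- snapshot(name): name is "scene" or "top" or "wrist"; returns the picture (384x512x3 uint8, red, green, blue); there is no depth.
- camera_model(name): a dict with "camera_matrix" (3x3 intrinsics, pixels), "dist_coeffs" ([k1, k2, p1, p2, k3] as OpenCV has them; the pictures are not rectified), "eye" and "orientation" of the camera in the world. Camera axes: x right, y up, looking along -z (the intrinsics and any distortion apply to the point x, -y, -z); pixel columns grow to the right and rows downward; lengths in mm; the calibration is good to about 2 mm. A picture is of the moment at which its call begins: read the wrist's pose just before it. camera_model takes no time and is no camera call; for the wrist camera it gives the pose at the moment of the call.
- order.job_done(): hands the job in; it is judged then, once.
The state is a dict: "time_s": time; "qpos": joint angles; "qvel": joint speeds; "joint_efforts": joint torques, N m; "tcp_pos": TCP position; "orientation": TCP orientation; "contact_force": force on the tool from outside, world axes, zero at the start; "wrist_torque": the same for the moment, N m; "width": finger opening in mm; "finger_force": force on a finger pad.
Only numpy, scipy, OpenCV 4.12 (cv2) and the standard library are available. Lean on these libraries where they do the work, as an engineer would, in place of code of your own. Each camera call takes 0.05 s, during which the arm holds its last target. There are 200 camera calls.

TASK

Get the ratchet stand ready to prop up a print. First raise its square column exactly four clicks of the pawl, counting from its present rest, which is below the first notch, and let it rest on that fourth notch. Then take the V-shaped saddle from the wooden rack and seat its tapered shank fully home in the top of the column, with the slot under its flange over the two drive dogs; leave the flat pad head and everything else where they are.

Things in the scene. Friction and masses are not known exactly. Their poses are not given: they have to be found in the camera images.
- stand: Fixed ratchet stand: steel foot 150 x 130 x 10 mm and an upright aluminium guide 58 mm square, top 125 mm above the table, in which the column slides. Origin: centre of the foot's underside. z up; x points to the side where the spring pawl and its knob stick out (to 78 mm from the axis, up to 124 mm high).
- column: Loose steel column, 40 x 40 mm, 165 mm long, about 0.6 kg, upright in the guide with 0.75 mm play each side, axes parallel to the stand's (within 0.05 rad). Origin: centre of its underside. At the start it rests on a hidden stop of varying height, with 50 to 66 mm of it above the guide. Its top 12 mm widens to x = +-28 mm. On its +x side six ratchet teeth, hidden in the guide at first.
- column_grip (a point): On the column's axis, 18 mm below its top face: where to grip it, from above, by its flat sides y = +20 and -20 mm. A grip of 40 N holds. It falls back freely if let down before a click; after a click it can be lowered only a few mm, until the pawl carries it.
- guide_top (a point): Centre of the guide's top. What is felt when lifting: at least 2 mm of free travel, then for each tooth the pull climbs by 3 to 12 N over several mm and drops off as its crest passes the pawl, which snaps in beneath it (the click) within 4 mm further. First click after 10 to 35 mm. The pitch, even all along, is between 9 and 18 mm and not told: feel it.
- column_top (a point): Centre of the round mouth in the column's top face, 165 mm above the column's origin; axes as the column's. The taper narrows from 28 mm diameter at the mouth and is 38 mm deep. Two dogs, each 10 mm wide (y), 10 mm long (x) and 7 mm high, stand on the top face at x = +21.5 and -21.5 mm.
- pawl_knob (a point): Middle of the black pawl knob, 18 mm diameter, 12 mm long, axis along the stand's x, 72 mm from the column's axis, 113 mm above the table. With the column's weight taken off the pawl, pulling the knob 6 mm outwards (under 10 N) frees the column to drop, if it has been raised too far.
- saddle: Loose V saddle, 0.35 kg, standing in either hole of the rack. Origin: centre of the underside of its flange, on the shank's axis, z up. Below: taper shank 34 mm long, 26 mm diameter at the flange, 18 mm at the end. Above: flange 54 mm across, 15 mm thick, with a slot 12 mm wide, 9 mm deep across its underside along x. Fully home the origin lies on column_top, x along the column's x, either way round.
- saddle_grip (a point): On the saddle's axis, 41 mm above its origin: where to grip it, across y, on its flat sides 36 mm apart. The dark block is 60 mm long in x, from z = 24 to 42 mm above the origin; on it two sloping cheeks, also 36 mm wide in y, reach z = 65 mm; their V opens upwards and runs along y.
- pad_head: Bystander: like shank and flange, but with a flat round pad 64 mm in diameter, top at z = 40 mm. It stands in the other hole of the rack. Origin as for the saddle.
- rack: Fixed wooden block 220 x 90 x 50 mm with two holes 32 mm wide, at x = -55 and +55 mm, in which the heads stand with their flanges on its top. Origin: centre of its underside, x along its length.
- mug: Bystander: white mug, 80 mm wide, 90 mm high; origin under its centre.
- print_part: Bystander: white printed pipe tee, 160 mm long, 103 mm high; origin under its centre, x along it.
There are look-alikes about, which are no part of the job. Leave any blue or purple look-alike of the column alone.

How it is judged:
By the outcome, as a careful person would: the job done as asked, in the order asked, and still so for the second after the job is handed in, with the robot touching nothing.
It also fails if it takes over 70 s, if anything falls off the work surface, if the arm or the gripper's body presses on something with over 40 N, if the wrist force passes 120 N, or if a joint passes its speed limit or range.

## Working session

There is one attempt and no reset: what is moved stays moved. The work goes in short steps, Python scripts to look and compute and a tool call to move; the robot and the scene stay as the last step left them, time stands still between calls to the robot, and variables do not carry over. Pictures are saved under pics/ and viewed, at most 10 in all, crops included, and the job is handed in when it is done.

Besides the shell and the picture viewer there is one more tool, called after "Request:" in YAML: its name, and indented under it one key for each argument. send_rows: Moves the arm, as the interface text tells. Its arguments: {"type":"object","properties":{"deltas":{"type":"array"},"grip_force":{"type":"number"}},"required":["deltas"]}

```bash
ls; mkdir -p pics
python3 - <<'E'
from plant import monitor, snapshot, camera_model, order
import cv2, numpy as np
o=monitor.get_obs(); print(o)
ims=[]
for n in ["scene","top","wrist"]:
    m=camera_model(n); print(n,m)
    im=snapshot(n); np.save(f"pics/{n}0.npy",im); ims.append(im)
    cv2.imwrite(f"pics/{n}0.png",im[:,:,::-1])
E
```

```text
pics
{'time_s': 0.0, 'qpos': array([ 1.13851085e+00,  4.94202852e-01,  1.34612615e+00, -3.08195712e-05,
        1.30250084e+00, -9.54871982e-02]), 'qvel': array([ 6.98905286e-04, -1.23757810e-03,  9.75053723e-06,  3.12577751e-04,
       -2.50236581e-05,  4.85721156e-04]), 'joint_efforts': array([-8.43528651e-04, -8.78790522e+01, -3.81866920e+01,  7.09675765e-02,
        5.27631235e-02, -6.33968807e-05]), 'tcp_pos': array([206.38114506, 589.53929023, 213.32772413]), 'orientation': array([-5.26482534e-01, -3.09686449e+00,  1.88809971e-03]), 'contact_force': array([0.53856949, 0.63513031, 0.93830882]), 'wrist_torque': array([ 0.08624038, -0.00431169, -0.00417934]), 'finger_force': 0.0, 'width': 91.38199042435762}
scene {'camera_matrix': array([[354.03614454,   0.        , 252.60293504],
       [  0.        , 354.03614454, 187.41282246],
       [  0.        ,   0.        ,   1.        ]]), 'dist_coeffs': array([-0.02335831,  0.        ,  0.        ,  0.        ,  0.        ]), 'eye': array([1028.32086366,  310.00355229,  674.19736491]), 'orientation': array([0.46745012, 0.83541208, 1.92928212])}
top {'camera_matrix': array([[417.31092123,   0.        , 251.98534478],
       [  0.        , 417.31092123, 189.84378769],
       [  0.        ,   0.        ,   1.        ]]), 'dist_coeffs': array([-0.0578429,  0.       ,  0.       ,  0.       ,  0.       ]), 'eye': array([ 398.1314163 ,   24.85286352, 1011.33126661]), 'orientation': array([ 0.13335665, -0.12493505, -1.57514678])}
wrist {'camera_matrix': array([[292.9778302 ,   0.        , 255.26622406],
       [  0.        , 292.9778302 , 193.24029408],
       [  0.        ,   0.        ,   1.        ]]), 'dist_coeffs': array([-0.0438589,  0.       ,  0.       ,  0.       ,  0.       ]), 'eye': array([142.57016861, 612.69009356, 383.85884422]), 'orientation': array([-0.21214178, -0.14800964,  1.22710406])}
```

View pics/top0.png

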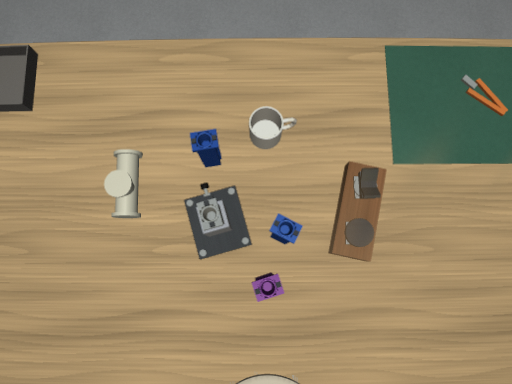

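View pics/scene0.png

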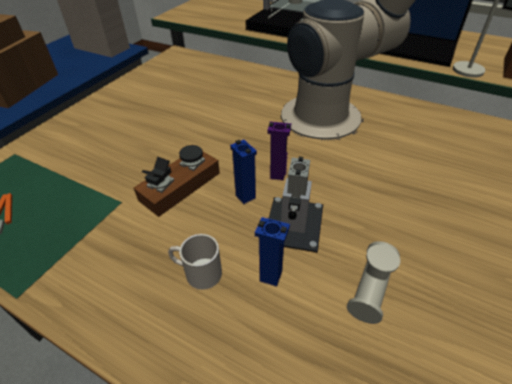

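The top view shows the stand with the grey column around (210,215), its knob at (205,187), the rack around (358,212) with the saddle at (368,183), and blue or purple look-alikes at (205,145), (286,229) and (268,288). The scene view shows the same layout. I'll enlarge the stand and rack.

```bash
cat > h.py <<'E'
from plant import monitor, snapshot, camera_model, order
import cv2, numpy as np
from scipy.spatial.transform import Rotation as R
def ray(m,px):
    p=cv2.undistortPoints(np.array([[px]],float),m["camera_matrix"],m["dist_coeffs"])[0,0]
    d=R.from_rotvec(m["orientation"]).apply([p[0],-p[1],-1.0]); return np.array(m["eye"]),d
def onz(m,px,z):
    e,d=ray(m,px); return e+d*(z-e[2])/d[2]
def tri(m1,p1,m2,p2):
    e1,d1=ray(m1,p1); e2,d2=ray(m2,p2)
    s=np.linalg.lstsq(np.c_[d1,-d2],e2-e1,rcond=None)[0]
    a,b=e1+s[0]*d1,e2+s[1]*d2; return (a+b)/2,np.linalg.norm(a-b)
def proj(m,P):
    Rm=R.from_rotvec(m["orientation"]).as_matrix(); F=np.diag([1,-1,-1.])@Rm.T
    return cv2.projectPoints(np.array(P,float).reshape(-1,3),cv2.Rodrigues(F)[0],-F@np.array(m["eye"]),m["camera_matrix"],m["dist_coeffs"])[0][:,0]
E
python3 - <<'E'
from h import *
t=np.load("pics/top0.npy"); s=np.load("pics/scene0.npy")
f=lambda im,x,y,w,h:cv2.resize(im[y:y+h,x:x+w],(400,300),interpolation=cv2.INTER_CUBIC)
# 80x60 crops, x5
a=np.vstack([np.hstack([f(t,175,175,80,60),f(t,320,160,80*4//3+0,80)]),np.hstack([f(s,255,145,80,60),f(s,130,140,106,80)])])
cv2.imwrite("pics/crop1.png",a[:,:,::-1])
E
```

```text
(no output)
```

View pics/crop1.png

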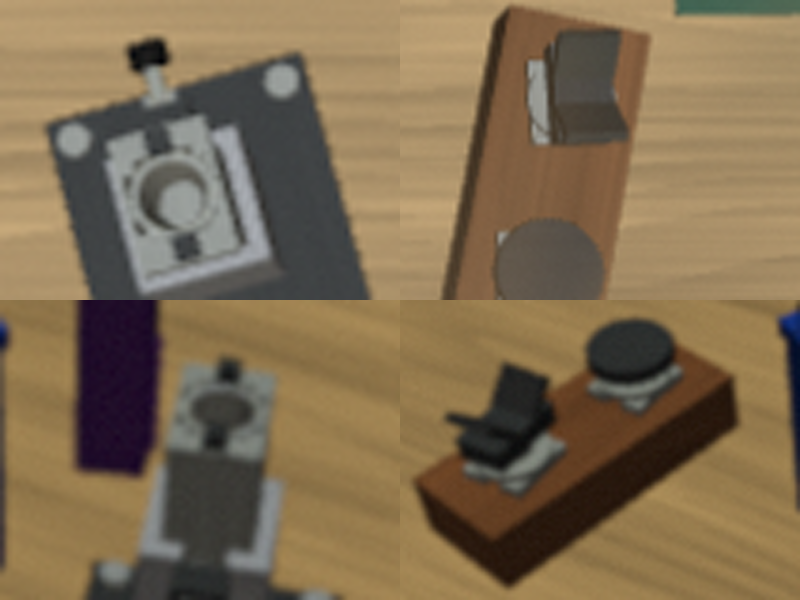

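The crop shows the column mouth at top px (209.6,213.8) and scene px (299.4,167.0), and the dogs at top px (206.6,202.4) and (212.2,224.4). The saddle is in the upper (far) rack hole, with its V valley at about top px (369,184.5).

Run:
```python
from h import *
t=camera_model("top"); s=camera_model("scene")
P,e=tri(t,(209.6,213.8),s,(299.4,167)); print("mouth",P,e)
z=P[2]
a,b=onz(t,(206.6,202.4),z+5),onz(t,(212.2,224.4),z+5); d=a-b; print("dogs",a,b,np.linalg.norm(d),np.degrees(np.arctan2(d[1],d[0])))
print("knob",onz(t,(175+148/5,175+55/5),113))
c=lambda x,y:(320+(x-400)/3.774,160+y/3.75)
p,q=onz(t,c(512,6),50),onz(t,c(650,37),50); print("rack end",p,q,np.linalg.norm(p-q))
d=p-q; print(np.degrees(np.arctan2(d[1],d[0])))
u=np.array([-d[1],d[0],0])/np.linalg.norm(d)
u=u*np.sign(-u[0]); m=(p+q)/2
print("hole saddle",m+55*u,"pad",m+165*u)
print("valley",onz(t,c(583,93),50+15+9+20+0))
o=monitor.get_obs(); w=camera_model("wrist"); Rt=R.from_rotvec(o["orientation"])
print("cam in tool",Rt.inv().apply(w["eye"]-o["tcp_pos"]),Rt.inv().apply(R.from_rotvec(w["orientation"]).apply([0,0,-1])))
print("axes",Rt.as_matrix())
```

```text
mouth [487.18537598 114.69268901 184.10438396] 2.3219279443876135
dogs [509.91606875 119.25068417 189.10438396] [466.02966297 107.76990181 189.10438396] 45.36325578918965 14.660171720639774
knob [556.50591152 132.73404669 113.        ]
rack end [ 623.24793774 -202.30990372   50.        ] [ 602.61389545 -288.33935639   50.        ] 88.46937564642123
76.51247007611667
hole saddle [ 559.4477778  -232.49677502   50.        ] pad [ 452.48150022 -206.84106494   50.        ]
valley [ 559.39308418 -231.76478405   94.        ]
cam in tool [  67.90146562    0.51692638 -170.43274375] [-0.24032965 -0.00099478  0.97069082]
axes [[-9.43823267e-01  3.30450512e-01 -3.16532238e-04]
 [ 3.30450659e-01  9.43822971e-01 -7.48525868e-04]
 [ 5.13996412e-05 -8.11074417e-04 -9.99999670e-01]]
```

Request:
send_rows:
  deltas:
    - [-42.2, -35.5, -7.2, -0.593, -1]
    - [-42.2, -35.5, -7.2, -0.593, -1]
    - [-42.2, -35.5, -7.2, -0.593, -1]
    - [-42.2, -35.5, -7.2, -0.593, -1]
    - [-42.2, -35.5, -7.2, -0.593, -1]
    - [-42.2, -35.5, -7.2, -0.593, -1]
    - [-42.2, -35.5, -7.2, -0.593, -1]
    - [-42.2, -35.5, -7.2, -0.593, -1]
  grip_force: 40

```text
time_s: 1.15
tcp_pos: [453.1, 173.0, 277.2]
orientation: [-0.401, 3.116, 0.0]
contact_force: [1.4, -0.2, -0.5]
width: 91.4
finger_force: 0.0
```

Request:
send_rows:
  deltas:
    - [-1.2, -5.2, -0.4, 0, -1]
    - [-1.2, -5.2, -0.4, 0, -1]
    - [-1.2, -5.2, -0.4, 0, -1]
    - [-1.2, -5.2, -0.4, 0, -1]

```text
time_s: 1.65
tcp_pos: [476.6, 128.5, 280.8]
orientation: [0.403, -3.115, -0.0]
contact_force: [-0.6, 0.1, -0.7]
width: 91.2
finger_force: 0.0
```

Run:
```python
from h import *
o=monitor.get_obs(); m=camera_model("wrist"); im=snapshot("wrist"); t=camera_model("top")
print(o["tcp_pos"],o["orientation"],m)
cv2.imwrite("pics/w1.png",im[:,:,::-1]); np.save("pics/w1.npy",im)
import pickle; pickle.dump((o,m),open("pics/w1.pkl","wb"))
P=[[487.2,114.7,184.1],[487.2,114.7,125]]
print(proj(m,P))
```

```text
[476.64644027 128.49763588 280.78429192] [ 4.03324920e-01 -3.11514486e+00 -2.49998421e-04] {'camera_matrix': array([[292.9778302 ,   0.        , 255.26622406],
       [  0.        , 292.9778302 , 193.24029408],
       [  0.        ,   0.        ,   1.        ]]), 'dist_coeffs': array([-0.0438589,  0.       ,  0.       ,  0.       ,  0.       ]), 'eye': array([411.25946429, 111.99988775, 451.26153513]), 'orientation': array([-0.17072682, -0.2206618 ,  1.81759638])}
[[237.7439431  201.6710506 ]
 [240.76727231 187.8278487 ]]
```

View pics/w1.png

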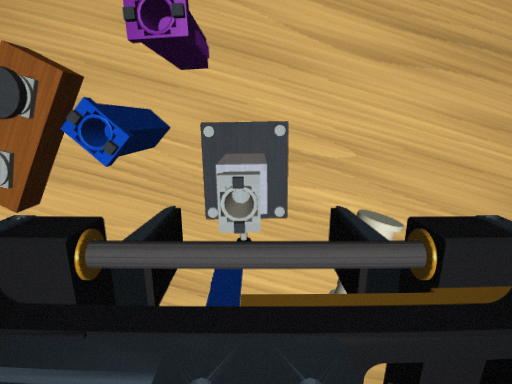

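The wrist picture shows the column mouth at about (239.5,204) with dogs at (238,182) and (242,226), square to the tool. The predicted position was (237.7,201.7), so it agrees to about 3 mm. I'll refine it with a mask.

Run:
```python
from h import *
import pickle
o,m=pickle.load(open("pics/w1.pkl","rb")); im=np.load("pics/w1.npy")
g=cv2.cvtColor(im,cv2.COLOR_RGB2GRAY)
sub=im[165:240,205:275]; 
hsv=cv2.cvtColor(sub,cv2.COLOR_RGB2HSV)
mk=((hsv[...,1]<40)&(hsv[...,2]>100)).astype(np.uint8)
for r in mk[::2]: print("".join(".#"[v] for v in r))
for p in [(239.5,205),(238,182),(240,226)]: print(onz(m,p,184))
```

```text
..........####################################################........
..........####################################################........
...........###################################################........
...........###################################################........
...........#####......................................########........
...........###################################################........
...........#################...........#######################........
...........#################...........#######################........
...........#################...........#######################........
...........#################...........########################.......
............################...........########################.......
............################...........###....#################.......
............###################################################.......
............###################################################.......
............###....#####...####################################.......
............###..#####.....########
[... 1020 characters left out ...]
.........
..............###############...........###############...............
..............###############...........###############...............
..............###############...........###############...............
..............###############...........###############...............
....................................#####.............................
....................................#####.............................
....................................######............................
....................................######............................
[489.98724748 117.10020653 184.        ]
[468.72422274 110.3694169  184.        ]
[510.37174925 122.66386952 184.        ]
```

Request:
send_rows:
  deltas:
    - [-0.8, -1.5, 2, 0, -1]
    - [-0.85, -1.5, 5, 0, -1]
    - [-0.85, -1.5, 8, 0, -1]
    - [-0.85, -1.5, 11, 0, -1]
    - [-0.85, -1.5, 13.0, 0, -1]
    - [-0.85, -1.5, 13.0, 0, -1]
    - [-0.85, -1.5, 13.0, 0, -1]
    - [-0.85, -1.5, 13.0, 0, -1]

```text
time_s: 2.7
tcp_pos: [489.7, 115.5, 151.9]
orientation: [-0.402, 3.114, -0.0]
contact_force: [0.0, -0.1, -0.1]
width: 91.0
finger_force: 0.0
```

Request:
send_rows:
  deltas:
    - [0.05, 0.1, 0.45, 0, -1]
    - [0.05, 0.1, 0.45, 0, 0.2]
    - [0.05, 0.1, 0.45, 0, 1]
    - [0.05, 0.1, 0.45, 0, 1]
    - [0.05, 0.1, 0.45, 0, 1]
    - [0.05, 0.1, 0.45, 0, 1]
  grip_force: 40

```text
time_s: 3.45
tcp_pos: [488.5, 116.1, 146.4]
orientation: [-0.401, 3.116, -0.0]
contact_force: [0.5, 0.1, 0.4]
width: 44.2
finger_force: 0.0
```

Request:
send_rows:
  deltas:
    - [0, 0, 0, 0, 1]
    - [0, 0, 0, 0, 1]
    - [0, 0, 0, 0, 1]
    - [0, 0, 0, 0, 1]

```text
time_s: 3.95
tcp_pos: [488.5, 116.1, 146.4]
orientation: [-0.401, 3.116, -0.0]
contact_force: [0.5, -0.5, 0.5]
width: 39.8
finger_force: 40.0
```

Request:
send_rows:
  deltas:
    - [0, 0, -0.2, 0, 1]
    - [0, 0, -0.2, 0, 1]

```text
time_s: 4.2
tcp_pos: [488.3, 116.0, 148.3]
orientation: [0.401, -3.115, 0.0]
contact_force: [0.4, -0.5, -6.5]
width: 39.7
finger_force: 40.0
```

Request:
send_rows:
  deltas:
    - [0, 0, -0.2, 0, 1]
    - [0, 0, -0.2, 0, 1]

```text
time_s: 4.45
tcp_pos: [488.5, 116.1, 150.5]
orientation: [-0.401, 3.116, -0.0]
contact_force: [0.1, -0.9, -6.8]
width: 39.5
finger_force: 40.0
```

Request:
send_rows:
  deltas:
    - [0, 0, -0.2, 0, 1]
    - [0, 0, -0.2, 0, 1]

```text
time_s: 4.7
tcp_pos: [488.6, 116.1, 152.6]
orientation: [-0.401, 3.116, 0.0]
contact_force: [0.1, -1.5, -6.4]
width: 39.8
finger_force: 40.0
```

Request:
send_rows:
  deltas:
    - [0, 0, -0.2, 0, 1]
    - [0, 0, -0.2, 0, 1]

```text
time_s: 4.95
tcp_pos: [488.4, 116.1, 154.5]
orientation: [0.401, -3.116, 0.0]
contact_force: [0.2, -0.9, -6.6]
width: 39.9
finger_force: 40.0
```

Request:
send_rows:
  deltas:
    - [0, 0, -0.2, 0, 1]
    - [0, 0, -0.2, 0, 1]

```text
time_s: 5.2
tcp_pos: [488.2, 116.0, 156.3]
orientation: [0.401, -3.115, 0.0]
contact_force: [-2.0, -3.1, -8.9]
width: 39.7
finger_force: 40.0
```

Request:
send_rows:
  deltas:
    - [0, 0, -0.2, 0, 1]
    - [0, 0, -0.2, 0, 1]

```text
time_s: 5.45
tcp_pos: [488.2, 116.0, 158.4]
orientation: [0.401, -3.115, 0.0]
contact_force: [-2.9, -3.4, -9.9]
width: 39.9
finger_force: 40.0
```

Request:
send_rows:
  deltas:
    - [0, 0, -0.2, 0, 1]
    - [0, 0, -0.2, 0, 1]

```text
time_s: 5.7
tcp_pos: [488.3, 116.1, 160.5]
orientation: [0.401, -3.115, 0.0]
contact_force: [-3.4, -4.3, -8.7]
width: 39.8
finger_force: 40.0
```

Request:
send_rows:
  deltas:
    - [0, 0, -0.2, 0, 1]
    - [0, 0, -0.2, 0, 1]

```text
time_s: 5.95
tcp_pos: [488.3, 116.0, 162.7]
orientation: [0.401, -3.116, 0.0]
contact_force: [-5.3, -3.1, -4.9]
width: 39.8
finger_force: 40.0
```

Request:
send_rows:
  deltas:
    - [0, 0, -0.2, 0, 1]
    - [0, 0, -0.2, 0, 1]

```text
time_s: 6.2
tcp_pos: [489.0, 116.2, 165.0]
orientation: [-0.401, 3.115, 0.0]
contact_force: [-2.5, -1.8, -6.1]
width: 39.7
finger_force: 40.0
```

Request:
send_rows:
  deltas:
    - [0, 0, -0.2, 0, 1]
    - [0, 0, -0.2, 0, 1]

```text
time_s: 6.45
tcp_pos: [488.9, 116.2, 166.7]
orientation: [-0.401, 3.115, 0.0]
contact_force: [-1.3, -1.1, -6.0]
width: 39.9
finger_force: 40.0
```

Request:
send_rows:
  deltas:
    - [0, 0, -0.2, 0, 1]
    - [0, 0, -0.2, 0, 1]

```text
time_s: 6.7
tcp_pos: [488.3, 116.0, 168.4]
orientation: [0.401, -3.115, 0.0]
contact_force: [-2.5, -2.6, -7.1]
width: 39.8
finger_force: 40.0
```

Request:
send_rows:
  deltas:
    - [0, 0, -0.2, 0, 1]
    - [0, 0, -0.2, 0, 1]

```text
time_s: 6.95
tcp_pos: [488.3, 116.0, 170.4]
orientation: [0.401, -3.115, 0.0]
contact_force: [-3.1, -2.0, -9.7]
width: 40.0
finger_force: 40.0
```

Request:
send_rows:
  deltas:
    - [0, 0, -0.2, 0, 1]
    - [0, 0, -0.2, 0, 1]

```text
time_s: 7.2
tcp_pos: [488.3, 116.0, 172.5]
orientation: [0.401, -3.115, 0.0]
contact_force: [-3.0, -2.0, -9.4]
width: 40.2
finger_force: 40.0
```

Request:
send_rows:
  deltas:
    - [0, 0, -0.2, 0, 1]
    - [0, 0, -0.2, 0, 1]

```text
time_s: 7.45
tcp_pos: [488.3, 116.1, 174.6]
orientation: [0.401, -3.116, 0.0]
contact_force: [-6.0, -2.5, -10.0]
width: 39.8
finger_force: 40.0
```

Request:
send_rows:
  deltas:
    - [0, 0, -0.2, 0, 1]
    - [0, 0, -0.2, 0, 1]

```text
time_s: 7.7
tcp_pos: [488.4, 116.1, 176.8]
orientation: [0.401, -3.116, 0.0]
contact_force: [-6.7, -2.9, -5.6]
width: 39.5
finger_force: 40.0
```

Request:
send_rows:
  deltas:
    - [0, 0, -0.2, 0, 1]
    - [0, 0, -0.2, 0, 1]

```text
time_s: 7.95
tcp_pos: [489.0, 116.2, 179.0]
orientation: [-0.401, 3.115, 0.0]
contact_force: [-3.1, -1.4, -6.2]
width: 39.8
finger_force: 40.0
```

Request:
send_rows:
  deltas:
    - [0, 0, -0.2, 0, 1]
    - [0, 0, -0.2, 0, 1]

```text
time_s: 8.2
tcp_pos: [488.7, 116.1, 180.6]
orientation: [-0.401, 3.116, 0.0]
contact_force: [-2.6, -1.0, -5.7]
width: 39.5
finger_force: 40.0
```

Request:
send_rows:
  deltas:
    - [0, 0, -0.2, 0, 1]
    - [0, 0, -0.2, 0, 1]

```text
time_s: 8.45
tcp_pos: [488.3, 116.0, 182.4]
orientation: [0.401, -3.115, 0.0]
contact_force: [-4.1, -1.5, -9.0]
width: 40.0
finger_force: 40.0
```

Request:
send_rows:
  deltas:
    - [0, 0, -0.2, 0, 1]
    - [0, 0, -0.2, 0, 1]

```text
time_s: 8.7
tcp_pos: [488.3, 116.0, 184.4]
orientation: [0.401, -3.115, 0.0]
contact_force: [-4.8, -2.1, -8.8]
width: 40.2
finger_force: 40.0
```

Request:
send_rows:
  deltas:
    - [0, 0, -0.2, 0, 1]
    - [0, 0, -0.2, 0, 1]

```text
time_s: 8.95
tcp_pos: [488.4, 116.0, 186.5]
orientation: [0.401, -3.116, 0.0]
contact_force: [-4.8, -2.4, -10.3]
width: 40.1
finger_force: 40.0
```

Request:
send_rows:
  deltas:
    - [0, 0, -0.2, 0, 1]
    - [0, 0, -0.2, 0, 1]

```text
time_s: 9.2
tcp_pos: [488.5, 116.1, 188.8]
orientation: [-0.401, 3.116, -0.0]
contact_force: [-6.8, -1.5, -5.2]
width: 40.1
finger_force: 40.0
```

Request:
send_rows:
  deltas:
    - [0, 0, -0.2, 0, 1]
    - [0, 0, -0.2, 0, 1]

```text
time_s: 9.45
tcp_pos: [489.1, 116.2, 191.0]
orientation: [-0.401, 3.114, 0.0]
contact_force: [-2.6, -0.5, -6.1]
width: 39.9
finger_force: 40.0
```

Request:
send_rows:
  deltas:
    - [0, 0, -0.2, 0, 1]
    - [0, 0, -0.2, 0, 1]

```text
time_s: 9.7
tcp_pos: [489.0, 116.2, 192.7]
orientation: [-0.401, 3.115, 0.0]
contact_force: [-0.8, -0.5, -6.4]
width: 39.9
finger_force: 40.0
```

Request:
send_rows:
  deltas:
    - [0, 0, -0.2, 0, 1]
    - [0, 0, -0.2, 0, 1]

```text
time_s: 9.95
tcp_pos: [488.4, 116.1, 194.5]
orientation: [0.401, -3.116, 0.0]
contact_force: [-2.7, -0.4, -7.5]
width: 39.4
finger_force: 40.0
```

Request:
send_rows:
  deltas:
    - [0, 0, -0.2, 0, 1]
    - [0, 0, -0.2, 0, 1]

```text
time_s: 10.2
tcp_pos: [488.3, 116.0, 196.4]
orientation: [0.401, -3.115, 0.0]
contact_force: [-2.5, -0.7, -9.9]
width: 39.6
finger_force: 40.0
```

Request:
send_rows:
  deltas:
    - [0, 0, -0.2, 0, 1]
    - [0, 0, -0.2, 0, 1]

```text
time_s: 10.45
tcp_pos: [488.4, 116.1, 198.5]
orientation: [0.401, -3.116, 0.0]
contact_force: [-3.3, -1.2, -10.0]
width: 39.8
finger_force: 40.0
```

Request:
send_rows:
  deltas:
    - [0, 0, -0.2, 0, 1]
    - [0, 0, -0.2, 0, 1]

```text
time_s: 10.7
tcp_pos: [488.4, 116.1, 200.6]
orientation: [0.401, -3.116, 0.0]
contact_force: [-4.1, -0.3, -9.7]
width: 39.9
finger_force: 40.0
```

Request:
send_rows:
  deltas:
    - [0, 0, -0.2, 0, 1]
    - [0, 0, -0.2, 0, 1]

```text
time_s: 10.95
tcp_pos: [488.4, 116.1, 202.8]
orientation: [0.401, -3.116, 0.0]
contact_force: [-5.9, -2.4, -6.2]
width: 39.9
finger_force: 40.0
```

Request:
send_rows:
  deltas:
    - [0, 0, -0.2, 0, 1]
    - [0, 0, -0.2, 0, 1]

```text
time_s: 11.2
tcp_pos: [489.1, 116.2, 205.0]
orientation: [-0.401, 3.114, 0.0]
contact_force: [-1.4, -0.6, -7.0]
width: 39.7
finger_force: 40.0
```

Request:
send_rows:
  deltas:
    - [0, 0, -0.1, 0, 1]
    - [0, 0, -0.1, 0, 1]

```text
time_s: 11.45
tcp_pos: [488.9, 116.1, 205.6]
orientation: [-0.401, 3.115, 0.0]
contact_force: [-1.0, -0.2, -6.9]
width: 40.1
finger_force: 40.0
```

Request:
send_rows:
  deltas:
    - [0, 0, 0.1, 0, 1]
    - [0, 0, 0.1, 0, 1]

```text
time_s: 11.7
tcp_pos: [488.7, 116.1, 204.4]
orientation: [-0.401, 3.116, 0.0]
contact_force: [-0.1, 0.6, -6.8]
width: 39.8
finger_force: 40.0
```

Request:
send_rows:
  deltas:
    - [0, 0, 0.1, 0, 1]
    - [0, 0, 0.1, 0, 1]

```text
time_s: 11.95
tcp_pos: [488.7, 116.1, 203.5]
orientation: [-0.401, 3.115, -0.0]
contact_force: [-0.4, -0.0, -4.5]
width: 39.6
finger_force: 40.0
```

Request:
send_rows:
  deltas:
    - [0, 0, 0.1, 0, 1]
    - [0, 0, 0.1, 0, 1]

```text
time_s: 12.2
tcp_pos: [488.8, 116.1, 203.2]
orientation: [-0.401, 3.115, -0.0]
contact_force: [-3.4, -0.3, 10.6]
width: 40.0
finger_force: 40.0
```

Request:
send_rows:
  deltas:
    - [0, 0, -0.05, 0, 1]
    - [0, 0, -0.05, 0, 0]
    - [0, 0, -0.05, 0, -1]
    - [0, 0, -0.05, 0, -1]
    - [0, 0, -0.05, 0, -1]
    - [0, 0, -0.05, 0, -1]

```text
time_s: 12.95
tcp_pos: [488.5, 116.1, 202.9]
orientation: [0.401, -3.116, 0.0]
contact_force: [0.9, 0.6, 0.4]
width: 83.1
finger_force: 0.0
```

Request:
send_rows:
  deltas:
    - [0, 0, -3, 0, -1]
    - [0, 0, -7, 0, -1]
    - [0, 0, -11, 0, -1]
    - [0, 0, -13.5, 0, -1]
    - [0, 0, -13.5, 0, -1]
    - [0, 0, -13.5, 0, -1]
    - [0, 0, -13.5, 0, -1]

```text
time_s: 13.82
tcp_pos: [488.1, 116.0, 336.9]
orientation: [0.401, -3.114, -0.0]
contact_force: [-0.6, -0.2, 1.0]
width: 91.2
finger_force: 0.0
```

Run:
```python
from h import *
import pickle
o=monitor.get_obs(); m=camera_model("wrist"); im=snapshot("wrist")
print(o["time_s"],o["tcp_pos"],o["orientation"],o["width"],o["contact_force"])
np.save("pics/w2.npy",im); pickle.dump((o,m),open("pics/w2.pkl","wb"))
t=snapshot("top"); s=snapshot("scene"); np.save("pics/top2.npy",t); np.save("pics/scene2.npy",s)
c=proj(m,[[488.6,116.2,241]])[0]; print(c)
x,y=np.round(c).astype(int)
a=im[y-45:y+45,x-60:x+60]
mt=camera_model("top");ms=camera_model("scene")
def crop(I,mm):
    u,v=np.round(proj(mm,[[488.6,116.2,241]])[0]).astype(int); print(u,v); return cv2.resize(I[v-22:v+23,u-30:u+30],(400,300),interpolation=cv2.INTER_CUBIC)
A=np.hstack([cv2.resize(a,(400,300),interpolation=cv2.INTER_CUBIC),np.zeros((300,400,3),np.uint8)])
B=np.hstack([crop(t,mt),crop(s,ms)])
cv2.imwrite("pics/c2.png",np.vstack([A,B])[:,:,::-1])
```

```text
13.825 [488.06485461 116.04915648 336.90878739] [ 4.01128359e-01 -3.11404996e+00 -3.51230901e-05] 91.17864341754556 [-0.62699089 -0.20701402  1.01686057]
[254.70485899 195.72255492]
205 210
301 146
```

View pics/c2.png

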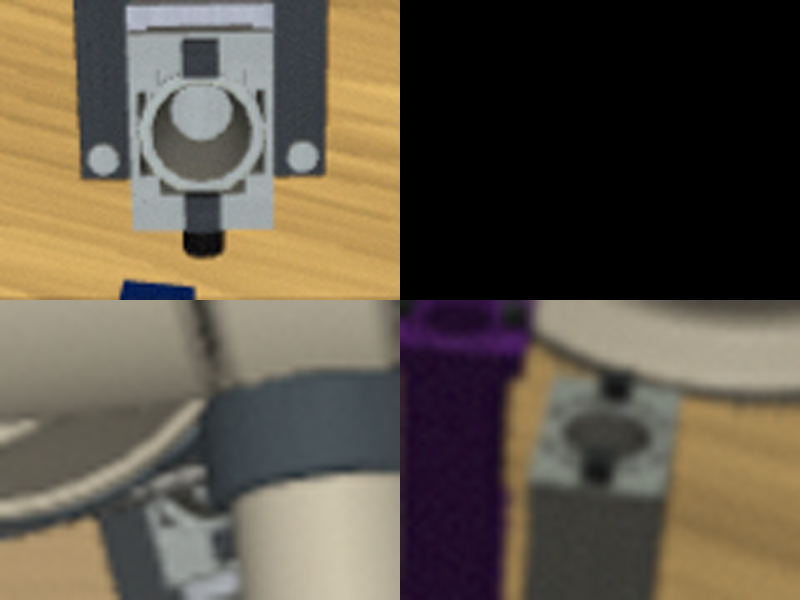

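The wrist crop shows the mouth at px (255.6,191.2), and the scene crop shows it at (301.9,144.5). I'll triangulate to check the height and see whether the column dropped on release.

Run:
```python
from h import *
import pickle
o,m=pickle.load(open("pics/w2.pkl","rb")); ms=camera_model("scene")
print(tri(m,(255.6,191.2),ms,(301.9,144.5)))
print("pitch z tries",[onz(m,(255.6,191.2),z).round(1) for z in (227.5,241)],[onz(ms,(301.9,144.5),z).round(1) for z in (227.5,241)])
print(m["eye"],R.from_rotvec(o["orientation"]).inv().apply(m["eye"]-o["tcp_pos"]))
# direction of the dogs, plate centre line
a,b=[onz(m,(195+x/3.333,151+y/3.333),241+7) for x,y in ((200,58),(205,212))]; d=b-a
print(a,b,(a+b)/2,np.degrees(np.arctan2(d[1],d[0])),np.linalg.norm(d))
```

```text
(array([484.05508531, 115.82560293, 241.56196028]), np.float64(0.10465938122881151))
pitch z tries [array([487.3, 116.7, 227.5]), array([484.2, 115.9, 241. ])] [array([466.4, 109.5, 227.5]), array([483.4, 115.5, 241. ])]
[422.88687778  99.67100171 507.46392373] [  67.50710646    0.7171799  -170.4339854 ]
[462.43209967 109.67249553 248.        ] [503.9609829  121.94854491 248.        ] [483.19654128 115.81052022 248.        ] 16.467820812903327 43.30530603286307
```

Request:
send_rows:
  deltas:
    - [1.9, -35.5, 0, 0.256, -1]
    - [1.9, -35.5, 0, 0.256, -1]
    - [1.9, -35.5, 0, 0.256, -1]
    - [1.9, -35.5, 0, 0.256, -1]
    - [1.9, -35.5, 14, 0.256, -1]
    - [1.9, -35.5, 14, 0.256, -1]
    - [1.9, -35.5, 14, 0.256, -1]
    - [1.9, -35.5, 14, 0.256, -1]

```text
time_s: 14.98
tcp_pos: [558.6, -233.1, 194.4]
orientation: [-0.003, -3.136, -0.004]
contact_force: [-0.0, 1.1, 0.3]
width: 91.1
finger_force: 0.0
```

Request:
send_rows:
  deltas:
    - [0, 0, 0, 0, -1]
    - [0, 0, 0, 0, -1]

```text
time_s: 15.22
tcp_pos: [560.7, -231.6, 199.4]
orientation: [-0.002, 3.14, -0.001]
contact_force: [-0.7, 0.1, 0.5]
width: 91.3
finger_force: 0.0
```

Run:
```python
from h import *
import pickle
o=monitor.get_obs(); m=camera_model("wrist"); im=snapshot("wrist")
print(o["time_s"],o["tcp_pos"],o["orientation"],o["qpos"],o["contact_force"])
np.save("pics/w3.npy",im); pickle.dump((o,m),open("pics/w3.pkl","wb"))
c=proj(m,[[559.4,-232,92]])[0]; print(c)
x,y=np.round(c).astype(int); x0,y0=max(x-80,0),max(y-80,0); print(x0,y0)
cv2.imwrite("pics/c3.png",cv2.resize(im[y0:y0+120,x0:x0+160],(800,600),interpolation=cv2.INTER_CUBIC)[:,:,::-1])
```

```text
15.225 [ 560.71731334 -231.56667608  199.40612291] [-1.72952358e-03  3.13962899e+00 -1.47581313e-03] [-4.90106923e-01  4.80429937e-01  1.41323236e+00  1.00982216e-04
  1.24575610e+00 -2.06203713e+00] [-0.69793954  0.10090212  0.49391143]
[254.46936169 190.70427012]
174 111
```

View pics/c3.png

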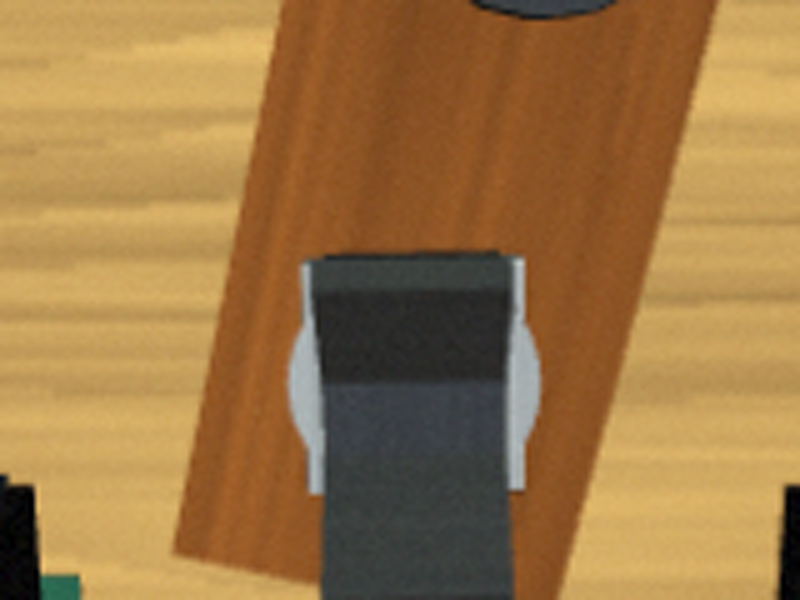

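The wrist crop shows the V valley centred at px (257.4,187.4) and the flange circle centred at about (256.9,187.5). The saddle is turned about +1° from the tool.

Run:
```python
from h import *
import pickle
o,m=pickle.load(open("pics/w3.pkl","rb"))
for p,z in (((257.4,187.4),92),((257.4,187.4),96),((256.9,187.4),64)): print(onz(m,p,z))
for q in ((313,254+2),(512,255),(303,262),(524,258),(309,494),(524,490)): print(onz(m,(174+q[0]/5,111+q[1]/5),65).round(1))
```

```text
[ 556.0945188  -229.15003155   92.        ]
[ 555.18121998 -229.17392943   96.        ]
[ 562.48799146 -229.51780721   64.        ]
[ 535.3 -250.8   65. ]
[ 535.  -209.2   65. ]
[ 536.5 -252.9   65. ]
[ 535.7 -206.7   65. ]
[ 587.3 -252.4   65. ]
[ 586.3 -205.7   65. ]
```

Request:
send_rows:
  deltas:
    - [0.1, 0.15, 3, -0.016, -1]
    - [0.1, 0.15, 7, -0.016, -1]
    - [0.1, 0.15, 10, -0.016, -1]
    - [0.1, 0.15, 12, -0.016, -1]
    - [0.1, 0.15, 12, -0.016, -1]
    - [0.1, 0.15, 12, -0.016, -1]

```text
time_s: 16.02
tcp_pos: [559.9, -230.7, 79.3]
orientation: [-0.026, 3.14, -0.001]
contact_force: [-0.3, -0.2, -0.4]
width: 91.1
finger_force: 0.0
```

Request:
send_rows:
  deltas:
    - [0.03, 0.05, 0.7, 0, -1]
    - [0.03, 0.05, 0.7, 0, -0.2]
    - [0.03, 0.05, 0.7, 0, 1]
    - [0.03, 0.05, 0.7, 0, 1]
    - [0.03, 0.05, 0.7, 0, 1]
    - [0.03, 0.05, 0.7, 0, 1]
    - [0.03, 0.05, 0.7, 0, 1]
    - [0.03, 0.05, 0.7, 0, 1]
  grip_force: 40

```text
time_s: 17.02
tcp_pos: [558.8, -230.2, 70.9]
orientation: [0.025, -3.141, 0.0]
contact_force: [-0.1, -0.8, 0.6]
width: 35.6
finger_force: 40.0
```

Request:
send_rows:
  deltas:
    - [0, 0, 0, 0, 1]
    - [0, 0, 0, 0, 1]
    - [0, 0, 0, 0, 1]

```text
time_s: 17.4
tcp_pos: [558.8, -230.2, 71.0]
orientation: [-0.025, 3.141, -0.0]
contact_force: [0.4, -0.1, 0.9]
width: 35.2
finger_force: 40.0
```

Request:
send_rows:
  deltas:
    - [0, 0, -2, 0, 1]
    - [0, 0, -5, 0, 1]
    - [0, 0, -10, 0, 1]
    - [0, 0, -15, 0, 1]
    - [0, 0, -20, 0, 1]
    - [0, 0, -25, 0, 1]
    - [0, 0, -28, 0, 1]
    - [0, 0, -28, 0, 1]

```text
time_s: 18.4
tcp_pos: [559.5, -230.5, 352.8]
orientation: [-0.025, 3.138, -0.003]
contact_force: [-0.1, 0.1, -3.5]
width: 35.8
finger_force: 40.0
```

Request:
send_rows:
  deltas:
    - [0, 0, 0, 0, 1]
    - [0, 0, 0, 0, 1]

```text
time_s: 18.65
tcp_pos: [558.2, -229.9, 349.2]
orientation: [0.025, -3.139, -0.002]
contact_force: [0.5, -0.8, -2.7]
width: 36.0
finger_force: 40.0
```

Run:
```python
from h import *
import pickle
o=monitor.get_obs(); m=camera_model("wrist"); im=snapshot("wrist"); s=snapshot("scene"); ms=camera_model("scene")
print(o["time_s"],o["tcp_pos"],o["orientation"],o["contact_force"],o["wrist_torque"])
np.save("pics/w4.npy",im); pickle.dump((o,m),open("pics/w4.pkl","wb"))
T=o["tcp_pos"]; P=T+np.array([[0,0,20],[0,0,-21],[0,0,-55]]); print(proj(m,P),proj(ms,P))
x,y=np.round(proj(m,P)[1]).astype(int); u,v=np.round(proj(ms,P)[1]).astype(int); print(x-60,y-45,u-40,v-30)
f=lambda a:cv2.resize(a,(400,300),interpolation=cv2.INTER_CUBIC)
cv2.imwrite("pics/c4.png",np.hstack([f(im[y-45:y+45,x-60:x+60]),f(s[v-30:v+30,u-40:u+40])])[:,:,::-1])
```

```text
18.65 [ 558.24459085 -229.85206593  349.17792301] [ 2.53516143e-02 -3.13898647e+00 -2.21929397e-03] [ 0.46265625 -0.84121101 -2.7204132 ] [0.01529344 0.07248139 0.03768141]
[[254.3579551  246.46303443]
 [254.49351697 221.89957433]
 [254.57142688 207.81366353]] [[130.16702709  65.53711646]
 [135.27835759  84.49132149]
 [139.24218813  99.15620729]]
194 177 95 54
```

View pics/c4.png

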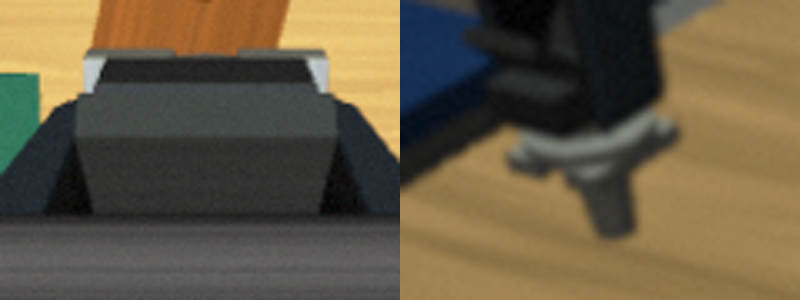

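The left crop shows the saddle block held squarely between the fingers. The right (scene) crop shows the shank tip at px (138.1,100) against a prediction of (139.2,99.2). I'll convert that to an offset in hand.

Run:
```python
from h import *
import pickle
o,m=pickle.load(open("pics/w4.pkl","rb")); ms=camera_model("scene"); T=o["tcp_pos"]
print(onz(ms,(138.1,100),T[2]-55)-T)
# wrist: block near end lower edge (crop row 95?) / flange near edge row 50
for r in (50,57,95,136): 
  p=(194+205/3.333,177+r/3.333); print(r,[(z,(onz(m,p,T[2]+z)-T).round(1)[:2]) for z in (-21,-12,-6,3,21,44)])
for p in ((75,95),(337,95),(85,55),(328,55)): print(p,[(z,(onz(m,(194+p[0]/3.333,177+p[1]/3.333),T[2]+z)-T).round(1)[:2]) for z in (-6,3,21,44)])
```

```text
[  3.78518337   0.18311849 -55.        ]
50 [(-21, array([-21.2,   0.4])), (-12, array([-23.4,   0.3])), (-6, array([-24.8,   0.3])), (3, array([-27. ,   0.2])), (21, array([-31.3,   0.1])), (44, array([-36.8,   0. ]))]
57 [(-21, array([-19.8,   0.4])), (-12, array([-22. ,   0.3])), (-6, array([-23.5,   0.3])), (3, array([-25.7,   0.3])), (21, array([-30.2,   0.2])), (44, array([-35.9,   0. ]))]
95 [(-21, array([-11.8,   0.5])), (-12, array([-14.4,   0.5])), (-6, array([-16.1,   0.4])), (3, array([-18.7,   0.4])), (21, array([-23.9,   0.3])), (44, array([-30.6,   0.1]))]
136 [(-21, array([-3. ,  0.7])), (-12, array([-6. ,  0.6])), (-6, array([-8. ,  0.6])), (3, array([-11. ,   0.5])), (21, array([-17.1,   0.4])), (44, array([-24.8,   0.2]))]
(75, 95) [(-6, array([-15.7, -24. ])), (3, array([-18.4, -22.9])), (21, array([-23.6, -20.5])), (44, array([-30.3, -17.4]))]
(337, 95) [(-6, array([-16.5,  25.3])), (3, array([-19.1,  24. ])), (21, array([-24.3,  21.3])), (44, array([-30.9,  17.9]))]
(85, 55) [(-6, array([-23.5, -22.1])), (3, array([-25.8, -21. ])), (21, array([-30.2, -18.8])), (44, array([-35.9, -16. ]))]
(328, 55) [(-6, array([-24.2,  23.2])), (3, array([-26.4,  22. ])), (21, array([-30.8,  19.6])), (44, array([-36.4,  16.5]))]
```

Request:
send_rows:
  deltas:
    - [1, 5, 0, -0.05, 1]
    - [2, 10, 0, -0.1, 1]
    - [3, 15, 0, -0.15, 1]
    - [4, 20, 0, -0.2, 1]
    - [5, 25, 0, -0.255, 1]
    - [6, 30, 0, -0.255, 1]
    - [6.95, 34.65, 0, -0.255, 1]
    - [6.95, 34.65, 0, -0.255, 1]

```text
time_s: 19.75
tcp_pos: [482.7, 117.8, 350.6]
orientation: [0.43, -3.111, -0.001]
contact_force: [0.5, 0.0, -3.2]
width: 35.7
finger_force: 40.0
```

Request:
send_rows:
  deltas:
    - [0, 0, 0, 0, 1]
    - [0, 0, 0, 0, 1]
    - [0, 0, 0, 0, 1]

```text
time_s: 20.12
tcp_pos: [483.9, 114.4, 350.8]
orientation: [0.423, -3.113, 0.0]
contact_force: [1.1, -0.5, -3.9]
width: 35.7
finger_force: 40.0
```

Run:
```python
from h import *
import pickle
o=monitor.get_obs(); m=camera_model("wrist"); im=snapshot("wrist"); s=snapshot("scene"); ms=camera_model("scene")
print(o["time_s"],o["tcp_pos"],o["orientation"],o["contact_force"])
T=o["tcp_pos"]; P=[T-[0,0,55],[484.1,115.8,241.5]]
print(proj(m,P),proj(ms,P))
u,v=np.round(proj(ms,P)[0]).astype(int); x,y=np.round(proj(m,P)[1]).astype(int); print(x-60,y-45,u-40,v-20)
f=lambda a:cv2.resize(a,(400,300),interpolation=cv2.INTER_CUBIC)
cv2.imwrite("pics/c5.png",np.hstack([f(im[y-45:y+45,x-60:x+60]),f(s[v-20:v+40,u-40:u+40])])[:,:,::-1])
```

```text
20.125 [483.90950122 114.42349852 350.82076465] [ 4.22611131e-01 -3.11287731e+00  8.36498131e-05] [ 1.0775527  -0.52150283 -3.88736142]
[[254.55866438 207.50280065]
 [256.0208485  192.17401535]] [[303.36703349 121.35301292]
 [301.9033143  144.53596274]]
196 147 263 101
```

View pics/c5.png

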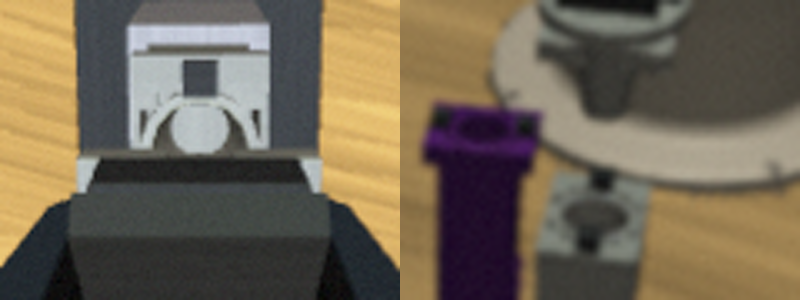

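Run:
```python
from h import *
ms=camera_model("scene"); o=monitor.get_obs(); T=o["tcp_pos"]
a=onz(ms,(304.2,123.4),T[2]-55); b=onz(ms,(302,143.6),241.5)
f=np.array([.9636,.2672,0]); l=np.array([-.2672,.9636,0])
print(a-T,a,b,"need fwd,left",(b-a)@f,(b-a)@l, "yaw",np.degrees(2*np.arctan2(*o["orientation"][1::-1])))
```

```text
[  5.85140693   3.88134726 -55.        ] [489.68728698 118.51640708 295.87601837] [481.14043694 114.76705288 241.5       ] need fwd,left -9.237572139363845 -1.329159368901737 yaw -164.51700630522265
```

Request:
send_rows:
  deltas:
    - [0.15, 0.12, 1, 0, 1]
    - [0.15, 0.12, 3, 0, 1]
    - [0.15, 0.12, 4.5, 0, 1]
    - [0.15, 0.12, 4.8, 0, 1]
    - [0.15, 0.12, 4.8, 0, 1]
    - [0.15, 0.12, 4.8, 0, 1]

```text
time_s: 20.98
tcp_pos: [482.3, 116.0, 303.5]
orientation: [-0.425, 3.112, -0.0]
contact_force: [-0.2, 0.2, -2.7]
width: 35.7
finger_force: 40.0
```

Request:
send_rows:
  deltas:
    - [0, 0, 0.3, 0, 1]
    - [0, 0, 0.6, 0, 1]
    - [0, 0, 0.6, 0, 1]

```text
time_s: 21.35
tcp_pos: [481.8, 115.9, 296.7]
orientation: [0.425, -3.112, -0.0]
contact_force: [0.3, 0.0, -2.0]
width: 35.8
finger_force: 40.0
```

Request:
send_rows:
  deltas:
    - [0, 0, 0.2, 0, 1]
    - [0, 0, 0.4, 0, 1]
    - [0, 0, 0.4, 0, 1]

```text
time_s: 21.72
tcp_pos: [481.8, 115.9, 292.7]
orientation: [0.425, -3.112, -0.0]
contact_force: [-0.6, -0.1, -3.0]
width: 35.5
finger_force: 40.0
```

Request:
send_rows:
  deltas:
    - [-0.03, 0, 0.2, 0, 1]
    - [-0.05, 0, 0.4, 0, 1]
    - [-0.05, 0, 0.4, 0, 1]

```text
time_s: 22.1
tcp_pos: [482.3, 116.1, 288.7]
orientation: [0.425, -3.112, -0.0]
contact_force: [-0.8, -0.0, -3.3]
width: 35.5
finger_force: 40.0
```

Request:
send_rows:
  deltas:
    - [0, 0, 0.2, 0, 1]
    - [0, 0, 0.4, 0, 1]
    - [0, 0, 0.4, 0, 1]

```text
time_s: 22.48
tcp_pos: [482.3, 116.1, 284.7]
orientation: [0.425, -3.112, 0.0]
contact_force: [-0.1, 0.0, -2.5]
width: 35.7
finger_force: 40.0
```

Request:
send_rows:
  deltas:
    - [0, 0, 0.2, 0, 1]
    - [0, 0, 0.3, 0, 1]
    - [0, 0, 0.3, 0, 1]

```text
time_s: 22.85
tcp_pos: [482.3, 116.1, 281.8]
orientation: [0.425, -3.112, -0.0]
contact_force: [-0.1, -0.2, -3.1]
width: 36.1
finger_force: 40.0
```

Request:
send_rows:
  deltas:
    - [0, 0, 0.2, 0, 1]
    - [0, 0, 0.4, 0, 1]
    - [0, 0, 0.4, 0, 1]

```text
time_s: 23.22
tcp_pos: [482.2, 116.0, 277.7]
orientation: [0.425, -3.112, 0.0]
contact_force: [-0.0, 0.2, -3.8]
width: 35.5
finger_force: 40.0
```

Request:
send_rows:
  deltas:
    - [0, 0, 0.2, 0, 1]
    - [0, 0, 0.4, 0, 1]
    - [0, 0, 0.4, 0, 1]

```text
time_s: 23.6
tcp_pos: [482.3, 116.0, 273.7]
orientation: [0.425, -3.112, 0.0]
contact_force: [-1.2, 0.7, -2.8]
width: 35.9
finger_force: 40.0
```

Request:
send_rows:
  deltas:
    - [0, 0, 0.1, 0, 1]
    - [0, 0, 0.3, 0, 1]
    - [0, 0, 0.3, 0, 1]

```text
time_s: 23.98
tcp_pos: [482.3, 116.1, 270.7]
orientation: [0.425, -3.112, 0.0]
contact_force: [-0.5, -0.3, -3.9]
width: 35.8
finger_force: 40.0
```

Request:
send_rows:
  deltas:
    - [0, 0, 0.1, 0, 1]
    - [0, 0, 0.2, 0, 1]
    - [0, 0, 0.2, 0, 1]

```text
time_s: 24.35
tcp_pos: [482.3, 116.1, 268.8]
orientation: [0.425, -3.113, -0.0]
contact_force: [-1.0, -0.7, -2.7]
width: 36.2
finger_force: 40.0
```

Request:
send_rows:
  deltas:
    - [0, 0, 0.1, 0, 1]
    - [0, 0, 0.2, 0, 1]
    - [0, 0, 0.2, 0, 1]

```text
time_s: 24.72
tcp_pos: [482.4, 116.1, 266.8]
orientation: [0.425, -3.113, -0.0]
contact_force: [-1.7, -0.5, -2.9]
width: 36.1
finger_force: 40.0
```

Request:
send_rows:
  deltas:
    - [0, 0, 0.1, 0, 1]
    - [0, 0, 0.15, 0, 1]
    - [0, 0, 0.15, 0, 1]

```text
time_s: 25.1
tcp_pos: [482.4, 116.1, 265.4]
orientation: [0.425, -3.113, 0.0]
contact_force: [-1.1, -0.6, -3.4]
width: 35.9
finger_force: 40.0
```

Request:
send_rows:
  deltas:
    - [0, 0, 0.05, 0, 1]
    - [0, 0, 0.1, 0, 1]
    - [0, 0, 0.1, 0, 1]

```text
time_s: 25.48
tcp_pos: [482.8, 116.0, 264.8]
orientation: [-0.425, 3.112, -0.0]
contact_force: [-0.7, -1.3, 4.3]
width: 35.9
finger_force: 40.0
```

Request:
send_rows:
  deltas:
    - [0, 0, 0.05, 0, 1]
    - [0, 0, 0.1, 0, 1]
    - [0, 0, 0.1, 0, 1]

```text
time_s: 25.85
tcp_pos: [483.4, 116.0, 264.5]
orientation: [-0.424, 3.11, -0.001]
contact_force: [-1.2, -2.7, 12.7]
width: 35.6
finger_force: 40.0
```

Request:
send_rows:
  deltas:
    - [0, 0, 0.05, 0, 1]
    - [0, 0, 0.1, 0, 1]
    - [0, 0, 0.1, 0, 1]

```text
time_s: 26.22
tcp_pos: [483.8, 115.9, 264.2]
orientation: [-0.424, 3.109, -0.001]
contact_force: [-3.2, -4.0, 23.2]
width: 35.5
finger_force: 40.0
```

Request:
send_rows:
  deltas:
    - [0, 0, -0.15, 0, 1]
    - [0, 0, -0.15, 0, 1]
    - [0, 0, -0.15, 0, 0.2]
    - [0, 0, -0.15, 0, 0]
    - [0, 0, -0.15, 0, -0.4]
    - [0, 0, -0.15, 0, -0.4]
    - [0, 0, -0.15, 0, -0.4]
    - [0, 0, -0.15, 0, -0.4]

```text
time_s: 27.22
tcp_pos: [482.4, 116.1, 263.9]
orientation: [0.425, -3.113, -0.0]
contact_force: [0.2, -0.3, 0.4]
width: 63.9
finger_force: 0.0
```

Run:
```python
from h import *
o=monitor.get_obs(); ms=camera_model("scene"); s=snapshot("scene"); m=camera_model("wrist"); w=snapshot("wrist")
print(o["time_s"],o["tcp_pos"],o["width"],o["contact_force"])
P=[[484,115.8,241.5]]; u,v=np.round(proj(ms,P)[0]).astype(int); x,y=np.round(proj(m,P)[0]).astype(int); print(u-32,v-24,x-60,y-45)
f=lambda a:cv2.resize(a,(400,300),interpolation=cv2.INTER_CUBIC)
cv2.imwrite("pics/c6.png",np.hstack([f(w[y-45:y+45,x-60:x+60]),f(s[v-24:v+24,u-32:u+32])])[:,:,::-1])
```

```text
27.225 [482.39704465 116.10451366 263.89088166] 63.89745759472458 [ 0.21423204 -0.26524748  0.36553158]
270 121 193 178
```

View pics/c6.png

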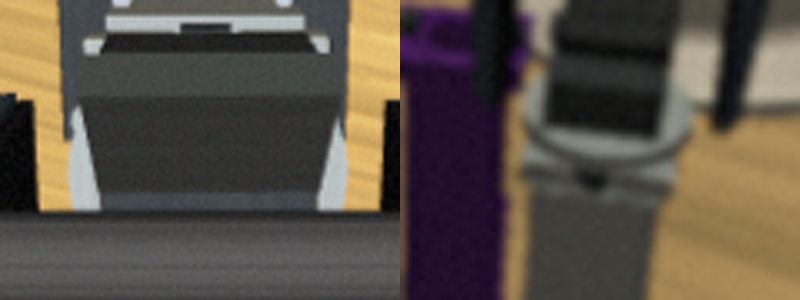

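The picture shows the flange down on the column, with the dark dog peeking out under the rim at crop (590,180). To tell "home" from "on the dogs", I'll regrip, press gently and wiggle the yaw while reading the height.

Request:
send_rows:
  deltas:
    - [0, 0, 0, 0, 1]
    - [0, 0, 0, 0, 1]
    - [0, 0, 0, 0, 1]
    - [0, 0, 0, 0, 1]
    - [0, 0, 0, 0, 1]
    - [0, 0, 0, 0, 1]
  grip_force: 40

```text
time_s: 28.08
tcp_pos: [482.4, 116.0, 263.9]
orientation: [-0.425, 3.113, -0.0]
contact_force: [-0.3, -0.9, 0.0]
width: 35.8
finger_force: 39.9
```

Request:
send_rows:
  deltas:
    - [0, 0, 0.05, 0, 1]
    - [0, 0, 0.1, 0, 1]
    - [0, 0, 0.1, 0, 1]

```text
time_s: 28.45
tcp_pos: [482.6, 116.0, 263.7]
orientation: [-0.425, 3.112, -0.0]
contact_force: [-3.8, -1.7, 12.7]
width: 35.9
finger_force: 39.9
```

Request:
send_rows:
  deltas:
    - [0, 0, 0.0, 0.035, 1]
    - [0, 0, 0.0, 0.035, 1]
    - [0, 0, 0.0, 0.035, 1]

```text
time_s: 28.82
tcp_pos: [482.7, 116.1, 263.7]
orientation: [-0.37, 3.118, 0.0]
contact_force: [-2.6, -0.7, 11.9]
width: 36.1
finger_force: 39.9
```

Request:
send_rows:
  deltas:
    - [0, 0, 0.0, -0.07, 1]
    - [0, 0, 0.0, -0.07, 1]
    - [0, 0, 0.0, -0.07, 1]

```text
time_s: 29.2
tcp_pos: [482.7, 115.9, 263.7]
orientation: [-0.479, 3.104, -0.001]
contact_force: [-2.5, -2.9, 12.2]
width: 35.8
finger_force: 39.9
```

Run:
```python
from h import *
o=monitor.get_obs(); print(o["wrist_torque"],o["tcp_pos"],o["orientation"])
```

```text
[-0.61688528  0.56651639 -0.12847051] [482.73449461 115.91633202 263.71077866] [-4.78903124e-01  3.10365332e+00 -7.02661199e-04]
```

Request:
send_rows:
  deltas:
    - [0, 0, -0.1, 0.035, 1]
    - [0, 0, -0.1, 0.035, 1]
    - [0, 0, -0.1, 0.035, 0]
    - [0, 0, -0.1, 0.035, -0.4]
    - [0, 0, -0.1, 0.035, -1]
    - [0, 0, -0.1, 0.035, -1]
    - [0, 0, -0.1, 0.035, -1]
    - [0, 0, -0.1, 0.035, -1]

```text
time_s: 30.2
tcp_pos: [482.4, 116.1, 263.9]
orientation: [-0.425, 3.113, 0.0]
contact_force: [-0.6, -0.5, -0.2]
width: 90.8
finger_force: 0.0
```

Request:
send_rows:
  deltas:
    - [0, 0, -3, 0, -1]
    - [0, 0, -7, 0, -1]
    - [0, 0, -11, 0, -1]
    - [0, 0, -14, 0, -1]
    - [0, 0, -14, 0, -1]
    - [0, 0, -14, 0, -1]

```text
time_s: 30.95
tcp_pos: [482.1, 116.0, 403.3]
orientation: [0.425, -3.112, -0.0]
contact_force: [0.4, -0.9, 0.2]
width: 91.3
finger_force: 0.0
```

Request:
send_rows:
  deltas:
    - [10, 0, 0, 0, -1]
    - [10, 0, 0, 0, -1]
    - [10, 0, 0, 0, -1]
    - [10, 0, 0, 0, -1]

```text
time_s: 31.45
tcp_pos: [386.3, 89.3, 403.5]
orientation: [0.425, -3.112, -0.0]
contact_force: [0.9, 0.5, 1.3]
width: 91.0
finger_force: 0.0
```

Run:
```python
from h import *
o=monitor.get_obs(); ms=camera_model("scene"); s=snapshot("scene"); m=camera_model("wrist"); w=snapshot("wrist"); t=snapshot("top"); mt=camera_model("top")
print(o["time_s"],o["tcp_pos"],o["width"],o["contact_force"])
C=np.array([484,115.8,241.5]); f=np.array([.9636,.2672,0]); l=np.array([-.2672,.9636,0])
def crop(I,M,P,k):
    u,v=np.round(proj(M,[P])[0]).astype(int); W,H=400//k,300//k
    u0,v0=max(u-W//2,0),max(v-H//2,0); print(u0,v0)
    return cv2.resize(I[v0:v0+H,u0:u0+W],(400,300),interpolation=cv2.INTER_CUBIC)
a=crop(s,ms,C,8)
b=a.copy()
def mark(dz,col):
    for q in (C+28*f+20*l,C+28*f-20*l):
        pass
u0,v0=[int(x) for x in np.round(proj(ms,[C])[0])]; u0-=25; v0-=18
th=np.linspace(0,2*np.pi,72)
for dz,col in ((0,(255,0,0)),(7,(0,255,0))):
    ring=np.array([C+27*(np.cos(q)*f+np.sin(q)*l)+[0,0,15+dz] for q in th])
    for p in proj(ms,ring): cv2.circle(b,(int((p[0]-u0+.5)*8),int((p[1]-v0+.5)*8.33)),1,col,-1)
g=np.hstack([a,b]); g2=np.hstack([crop(w,m,C,4),crop(t,mt,C,6)])
cv2.imwrite("pics/c7.png",np.vstack([g,g2])[:,:,::-1])
```

```text
31.45 [386.31086997  89.33095302 403.45637619] 90.9578294005681 [0.85821259 0.51155664 1.29684663]
277 127
204 224
172 187
```

View pics/c7.png

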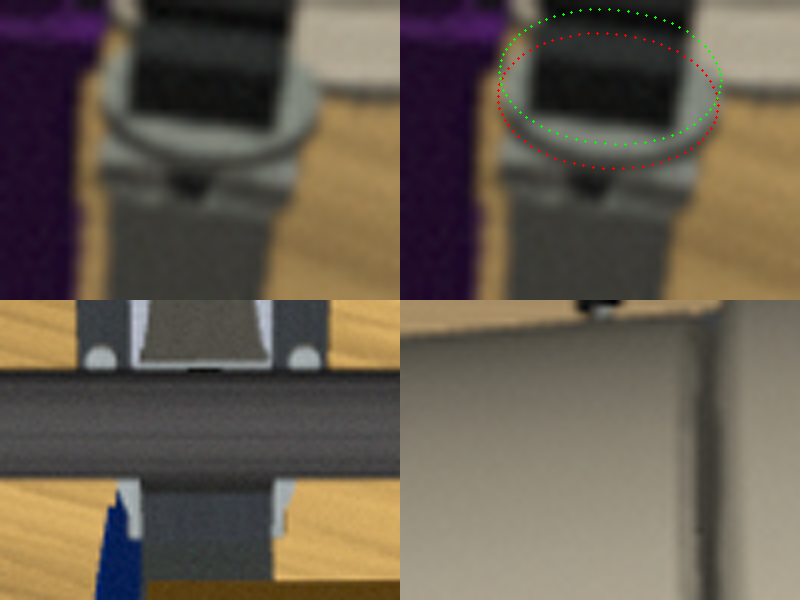

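The scene crop shows the flange disc, its two lower lugs, the dark dog in the slot at crop (190,187), and the column's front edge at about crop y 196–212. I'll settle the height with a numeric profile.

Run:
```python
from h import *
ms=camera_model("scene"); s=np.mean([snapshot("scene").astype(float) for _ in range(4)],0)
C=np.array([484,115.8,241.5]); f=np.array([.9636,.2672,0]); l=np.array([-.2672,.9636,0])
pt=lambda x,y,z:proj(ms,[C+x*f+y*l+[0,0,z]])[0].round(2)
for n,a in dict(edgeL=(28,-20,0),edge0=(28,0,0),edgeR=(28,20,0),low0=(28,0,-12),disc=(27,0,15),blk0=(30,0,24),blkL=(30,-18,24),blkR=(30,18,24),tip=(30,0,65),barL=(25,-23,0),barR=(25,23,0),dogtop=(26.5,0,7)).items(): print(n,pt(*a),"7mm up",pt(a[0],a[1],a[2]+7))
g=s.mean(2)
for u in range(290,315,2): print(u,g[134:162,u].astype(int))
np.save("pics/scene7.npy",s)
s5=np.load("pics/scene2.npy").astype(float).mean(2)
print("before")
for u in range(290,315,4): print(u,s5[134:162,u].astype(int))
```

```text
edgeL [289.92 151.78] 7mm up [290.11 148.94]
edge0 [300.09 153.04] 7mm up [300.35 150.2 ]
edgeR [310.36 154.32] 7mm up [310.69 151.47]
low0 [299.67 157.82] 7mm up [299.91 155.05]
disc [300.71 146.59] 7mm up [300.97 143.66]
blk0 [300.84 143.75] 7mm up [301.11 140.76]
blkL [291.44 142.62] 7mm up [291.63 139.64]
blkR [310.33 144.88] 7mm up [310.66 141.89]
tip [302.45 125.62] 7mm up [302.74 122.37]
barL [288.64 150.66] 7mm up [288.81 147.82]
barR [312.08 153.56] 7mm up [312.42 150.72]
dogtop [300.45 149.73] 7mm up [300.7  146.85]
290 [112 117 126 131 127 116  93  76  79  94 114 124 113  78  57  65  79  83
  82  81  79  81  85  84  82  82  79  77]
292 [117 110 100  95  96  92  85  83  78  65  75 104 110  79  57  63  73  70
  61  56  57  57  56  58  58  58  57  58]
294 [ 33  26  23  22  23  21  35  76 109 100  72  74  91  82  63  61  73  78
  66  57  57  58  57  58  57  58  57  57]
296 [ 30  20  17  19  18  18  29  69 114 121  99  69  66  75  66  63  76  84
  69  57  56  58  58  56  57  57  56  57]
298 [ 32  24  19  19  20  19  23  56 101 124 116  85  61  52  43  38  49  61
  61  57  57  5
[... 1090 characters left out ...]
5  75  75  72]
294 [116 122 127 126 123 113 100 103 118 118 114 109 110 116 123 126 120  93
  67  57  59  59  55  58  57  58  59  58]
298 [ 83 107 125 123 110 103  99  78  62  60  59  57  59  63  60  56  60  67
  64  58  57  58  59  58  60  57  57  62]
302 [72 41 31 26 40 70 81 70 62 61 61 59 49 46 45 46 51 67 78 67 58 57 60 58
 58 58 58 58]
306 [125  82  78  99 109 105 107  94  70  56  49  52  66  94 112 110 123 127
 113  81  56  55  59  59  59  58  61  58]
310 [161 140 107 107 122 128 123 114 102 109 114 116 112 103 108 118 116 108
  98  81  66  66  69  72  78  87  94  98]
314 [163 156 128  91  92 119 129 125 122 121 125 126 128 125 125 124 120 115
 114 112 113 110 108 103 109 117 118 124]
```

Request:
send_rows:
  deltas:
    - [-10, 0, 0, 0, -1]
    - [-10, 0, 0, 0, -1]
    - [-10, 0, 0, 0, -1]
    - [-10, 0, 0, 0, -1]

```text
time_s: 32.3
tcp_pos: [482.0, 116.0, 403.7]
orientation: [0.425, -3.112, 0.0]
contact_force: [-0.2, 0.1, -0.2]
width: 91.3
finger_force: 0.0
```

Request:
send_rows:
  deltas:
    - [0, 0, 4, 0, -1]
    - [0, 0, 8, 0, -1]
    - [0, 0, 11, 0, -1]
    - [0, 0, 13, 0, -1]
    - [0, 0, 14, 0, -1]
    - [0, 0, 14, 0, -1]
    - [0, 0, 14, 0, -1]

```text
time_s: 33.17
tcp_pos: [482.7, 116.1, 264.8]
orientation: [-0.425, 3.111, -0.0]
contact_force: [-0.1, 0.6, 1.1]
width: 91.1
finger_force: 0.0
```

Request:
send_rows:
  deltas:
    - [0, 0, 0, 0, 1]
    - [0, 0, 0, 0, 1]
    - [0, 0, 0, 0, 1]
    - [0, 0, 0, 0, 1]
    - [0, 0, 0, 0, 1]
    - [0, 0, 0, 0, 1]
    - [0, 0, 0, 0, 1]
    - [0, 0, 0, 0, 1]
  grip_force: 40

```text
time_s: 34.17
tcp_pos: [482.4, 116.0, 263.9]
orientation: [0.425, -3.113, 0.0]
contact_force: [0.1, -0.3, -0.2]
width: 35.8
finger_force: 39.9
```

Request:
send_rows:
  deltas:
    - [0, 0, 0.05, 0.03, 1]
    - [0, 0, 0.05, 0.06, 1]
    - [0, 0, 0.05, 0.06, 1]

```text
time_s: 34.55
tcp_pos: [482.8, 116.1, 263.8]
orientation: [-0.33, 3.123, -0.0]
contact_force: [0.1, -0.1, 6.3]
width: 36.0
finger_force: 39.9
```

```bash
cat > q.py <<'E'
from h import *
o=monitor.get_obs(); print(o["time_s"],o["wrist_torque"].round(3),o["tcp_pos"].round(2),o["contact_force"].round(1),"yaw",round(np.degrees(2*np.arctan2(*o["orientation"][1::-1]))%360-180,2),o["width"])
E
python3 q.py
```

```text
34.55 [-0.217  0.012  0.305] [482.83 116.1  263.81] [ 0.1 -0.1  6.3] yaw 12.05 35.963262733816876
```

Request:
send_rows:
  deltas:
    - [0, 0, 0, 0.03, 1]
    - [0, 0, 0, 0.03, 1]

```text
time_s: 34.8
tcp_pos: [483.3, 116.1, 263.9]
orientation: [-0.284, 3.127, -0.0]
contact_force: [3.3, 0.7, 6.5]
width: 35.7
finger_force: 40.1
```

```bash
python3 q.py
```

```text
34.8 [-0.128 -0.529  1.144] [483.26 116.15 263.92] [3.3 0.7 6.5] yaw 10.4 35.71683478749689
```

Request:
send_rows:
  deltas:
    - [0, 0, 0, -0.09, 1]
    - [0, 0, 0, -0.12, 1]
    - [0, 0, 0, -0.15, 1]
    - [0, 0, 0, -0.15, 1]

```text
time_s: 35.3
tcp_pos: [482.5, 115.8, 263.8]
orientation: [-0.518, 3.098, -0.001]
contact_force: [-0.8, -3.3, 9.1]
width: 36.0
finger_force: 40.0
```

```bash
python3 q.py
```

```text
35.3 [-0.782  0.253 -0.468] [482.53 115.79 263.85] [-0.8 -3.3  9.1] yaw 18.97 35.99786325983218
```

The yaw torque rises sharply at both ends (1.14 N·m at 10.4°, −0.47 at 19°), so the slot is engaged on the dogs. I'll centre it, press lightly, release and retreat.

Request:
send_rows:
  deltas:
    - [0, 0, 0.05, 0.06, 1]
    - [0, 0, 0.05, 0.06, 1]
    - [0, 0, 0.05, 0.06, 1]
    - [0, 0, -0.05, 0.06, 1]
    - [0, 0, -0.05, 0.06, 1]
    - [0, 0, -0.05, 0.06, 0]
    - [0, 0, -0.05, 0.06, -1]
    - [0, 0, -0.05, 0.06, -1]

```text
time_s: 36.3
tcp_pos: [482.3, 116.1, 263.8]
orientation: [0.425, -3.112, -0.0]
contact_force: [0.2, -0.3, 0.5]
width: 62.8
finger_force: 0.0
```

Request:
send_rows:
  deltas:
    - [0, 0, 0, 0, -1]
    - [0, 0, 0, 0, -1]
    - [0, 0, -3, 0, -1]
    - [0, 0, -7, 0, -1]
    - [0, 0, -11, 0, -1]
    - [0, 0, -14, 0, -1]
    - [0, 0, -14, 0, -1]

```text
time_s: 37.17
tcp_pos: [483.2, 116.2, 406.0]
orientation: [-0.424, 3.109, -0.0]
contact_force: [-0.4, -0.3, -0.3]
width: 91.3
finger_force: 0.0
```

Request:
send_rows:
  deltas:
    - [10, 0, 0, 0, -1]
    - [10, 0, 0, 0, -1]
    - [10, 0, 0, 0, -1]
    - [10, 0, 0, 0, -1]

```text
time_s: 37.67
tcp_pos: [386.4, 89.3, 403.6]
orientation: [0.424, -3.113, -0.0]
contact_force: [-0.2, 0.1, -0.2]
width: 91.0
finger_force: 0.0
```

```bash
python3 q.py
python3 - <<'E'
from h import *
s=np.mean([snapshot("scene").astype(float) for _ in range(4)],0); p=np.load("pics/scene7.npy")
d=np.abs(s-p).mean(2); print("stand diff",d[115:165,280:320].max(), "row u=300",s.mean(2)[138:156,300].astype(int))
s0=np.load("pics/scene0.npy").astype(float); e=np.abs(s-s0).mean(2)>25
n,_,st,_=cv2.connectedComponentsWithStats(e.astype(np.uint8)); print(st[(st[:,4]>40)])
E
```

```text
37.675 [ 0.041  0.043 -0.016] [386.37  89.32 403.56] [-0.2  0.1 -0.2] yaw 15.53 90.97463470174999
stand diff 10.833333333333334 row u=300 [ 20  18  22  49  95 124 124 101  70  53  39  24  25  45  62  61  57  57]
[[     0      0    512    384 187907]
 [   270      0     24     11    149]
 [   345      0     45     20    446]
 [   369      0     68     71   2686]
 [   290      9     47     68   1745]
 [   348     16     35     31    615]
 [   340     19     12     31    180]
 [   356     54     15     13     90]
 [   373     62     48     16    355]
 [   354     67     65     21    600]
 [   289    110     28     67   1166]
 [   141    156     32     35    594]]
```

Everything else is unmoved: the only differences are the arm, the stand and the saddle's former place in the rack. Handing in.

```bash
python3 -c "
from plant import order; print(order.job_done())"
```

```text
the job is handed in; nothing more can be done
None
```

I raised the column four clicks and it rests on the fourth notch; the saddle is seated in its top with the slot engaged on both dogs. Engagement was confirmed by twisting, but full depth was judged from contact and camera views with about 2 mm of uncertainty. The job is handed in at about 38 s, and no result came back.

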